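# Load a sleeve on a fixture board and hold the board out over the rest

### The job

Put the aluminium sleeve over the upright pin of the wooden fixture board, right down onto the wood, while the board is still back on its blue rest. Then slide the board out along the rest, without lifting it off or letting it tip, until the red line across it lies right over the rest's outer edge, so that the pin's screw can be reached from below. Finish while still holding the board firmly there, level and straight on the rest (it would tip if you let go), and leave the things around it alone.

Things in the scene. Friction and masses are not known exactly. Their poses are not given: they have to be found in the camera images.
- rest: Blue painted steel bench rest, fixed to the bench: a flat top plate 320 long x 110 wide, top face 50 mm above the bench. Origin: centre of its underside, on the bench. Its x axis runs along its length and points outward (the way the board is to slide, roughly towards the robot's left), y across, z up.
- rest_edge (a point): Middle of the rest's outer end edge, on its top face (160 mm from the rest's origin along its x, 50 mm up). Axes as the rest's.
- board_mid (a point): Centre (half-way up) of the loose light-wood fixture board, 320 long x 50 wide x 26 mm thick, about 0.34 kg, lying flat on top of the rest. Its x axis runs along its length and points outward, to the end with the pin; z up. Bare wood from the centre to the inner end; grip it there across the 50 mm width.
- red_line (a point): Middle of the red line (4 mm wide) painted across the board, on its top face: 10 mm behind the board's centre (towards the inner end). It starts 100 to 170 mm short of the rest's outer edge. Axes as the board's.
- pin_top (a point): Top of the bright steel-coloured upright pin on the board, diameter 20 mm with a chamfered top, standing 55 mm above the board's top face, 115 mm outward of the board's centre on its centre line. z up.
- sleeve_mid (a point): Centre (half-way up) of the loose aluminium sleeve: a plain ring of outer diameter 56, bore 24, height 40 mm, about 0.22 kg, standing on the bench with its bore upright. z along the bore.
- board: The same fixture board; origin at the centre of its underside. With the sleeve on, it is stable where it starts, but tips over the rest's edge once the line is there unless its inner end is held down (3 to 5 N, 90 mm behind the edge).
- sleeve: The same sleeve; origin at the centre of its underside.
- paint_tin: Bystander: paint tin with a white band, 90 diameter x 75 mm high, origin at the centre of its underside. Leave alone.
- screw_jar: Bystander: amber glass jar with a black cap, 68 diameter x 70 mm high, origin at the centre of its underside. Leave alone.
- wrench: Bystander: steel wrench lying on the bench, about 180 mm long along its x. Leave alone.
Mind the look-alikes: they are no part of the job. Leave any black or pink look-alike of the sleeve alone.

How it is judged:
By the outcome, as a careful person would: the job done as asked, in the order asked, and still so for the second after the job is handed in, while the arm keeps its last pose, push and grip.
It also fails if it takes over 51 s, if anything falls off the work surface, if the arm or the gripper's body presses on something with over 40 N, if the wrist force passes 120 N, or if a joint passes its speed limit or range.

### The arm

A 7-joint arm with a two-finger parallel gripper is mounted at the origin on the work surface. World frame = base frame: x ahead of the robot, y to its left, z up, the work surface at z = 0. Lengths are in m, angles in rad, forces in N, time in s.
With the tool pointing down it reaches from about 0.35 to 0.9 m from the base axis. Payload 8.1 kg.
Tool frame: the origin (TCP) lies at the very end of the fingers, on their centre line; the grasp point (between the pads) lies 19 mm behind it (arm.grip_depth is the distance from the TCP to the grasp point, in m); x points along the fingers, z is the direction in which the jaws open and shut, and the axes are right-handed (so a half turn about x gives the same grasp; the last joint's range is limited). The gripper opens to 92 mm and grips with 3 to 60 N. Pads are 19 mm wide; open, the fingers measure 130 mm over their backs; the gripper's body (75 mm by 190 mm) begins 47 mm behind the grasp point.
Start: joints at [1.185, 0.434, 0.025, 1.573, -0.012, 1.134, -0.075], TCP at [0.174, -0.6, 0.227] pointing down, gripper open.
Joint ranges: [-2.62, 2.62], [-0.44, 2.09], [-1.27, 1.32], [0.08, 2.57], [-1.32, 4.46], [0.12, 2], [-2.74, 2.74]. Speed limits (rad/s): [2.22, 2.22, 3.01, 3.01, 3.14, 3.14, 3.14].

### API

Orientations are given as a rotation vector (axis times angle).
In Python, from cell import status, cams, arm gives the robot as it stands. The module is installed in compiled form; this text tells all that it offers.
- The arm moves only by the tool step_arm, never from a script. Its argument "rows" is a list of rows, each a list of 7 numbers: the gripper command: -1 is fully open, 1 is shut, values between are in proportion, then the shift along the tool's x, y, z as a fraction of full scale, then the turn, a rotation vector about the tool's x, y, z as a fraction of full scale. In form: [[grip, x, y, z, rx, ry, rz], ...]. A call has 1 to 12 rows; each row is the pose to reach, as a shift and turn from the pose commanded when the call began, along the tool's axes at that moment; what a row does not reach only later rows make up. Full scale, the value 1, is 80 cm for a shift and 60 degrees for a turn. A row lasts 1/12 s, in which the tool goes at most 41.7 mm and 7.16 degrees, less where a joint would pass 70% of its speed; a pose out of reach is approached as far as the arm can. A call with a number of a shift or a turn outside -1 to 1 is refused whole. A call with a gripper value outside its range is refused whole. The fingers move at their own pace and stop on an object; "newtons" is the grip in N (left out, the last holds). Time passes only in rows, so rows that repeat a pose let the fingers close. It gives the time, the measured TCP pose, the force and the opening at its end, in the units of the state.
- status.observe(): the state, without advancing time (a new reading comes with each control period).
- cams.get_image(name): name is "scene" or "top" or "wrist"; returns a dict with "pixels" (400x640x3 uint8, red, green, blue), "range_z" (400x640 float32, m along the optical axis (not along the pixel's ray), 0 where there is no reading), "camera_matrix" (3x3 intrinsics, pixels), "distortion" ([k1, k2, p1, p2, k3] as OpenCV has them; the pictures are not rectified), "eye" and "attitude" of the camera in the world; the wrist camera has in their place "tool_from_camera" (4x4, takes a point from camera to tool coordinates, whose origin is the TCP and whose axes are the tool frame's). Camera axes: x right, y down, z forward; pixel columns grow to the right and rows downward; lengths in m; the calibration is good to about 2 mm. A picture is of the moment at which its call begins: read the wrist's pose just before it.
- arm.sign_off(): hands the job in, once; it reports no verdict.
The state is a dict: "clock": time; "joints": joint angles; "dq": joint speeds; "joint_efforts": joint torques, N m; "position": TCP position; "ee_rot": TCP orientation; "force": force on the tool from outside, world axes, zero at the start; "ft_torque": the same for the moment, N m; "width": opening from 0.0 (shut) to 1.0 (fully open).
Only numpy, scipy, OpenCV 4.12 (cv2) and the standard library are available. Lean on these libraries where they do the work, as an engineer would, in place of code of your own. Each camera call takes 0.05 s, during which the arm holds its last target.

## Working session

There is one attempt and no reset: what is moved stays moved. The work goes in short steps, Python scripts to look and compute and a tool call to move; the robot and the scene stay as the last step left them, time stands still between calls to the robot, and variables do not carry over. Pictures are saved under pics/ and viewed, and the job is handed in when it is done.

Besides the shell and the picture viewer there is one more tool, called after ">>>" as a command line: name --pt "numbers of a row" for each row, then --argument value for the rest. step_arm: Moves the arm, as the interface text tells. Its arguments: {"type":"object","properties":{"rows":{"type":"array","items":{"type":"array","items":{"type":"number"}}},"newtons":{"type":"number"}},"required":["rows"]}

```bash
mkdir -p pics; ls
python3 - <<'E'
from cell import status,cams,arm
import cv2,numpy as np
s=status.observe()
for k,v in s.items(): print(k,v)
print(arm.grip_depth)
for n in ["scene","top"]:
    d=cams.get_image(n)
    cv2.imwrite(f"pics/{n}0.png",d["pixels"][:,:,::-1])
    np.savez(f"{n}0.npz",**d)
    print(n,d["camera_matrix"],d["distortion"],d["eye"],d["attitude"],d["range_z"].min(),d["range_z"].max())
E
```

```text
pics
clock 0.0
joints [ 1.18540946  0.43520016  0.02492604  1.57410204 -0.01157681  1.1339608
 -0.07508685]
dq [-0.00059901  0.00043502  0.00190815 -0.00103136 -0.00086336 -0.00078394
  0.00246308]
joint_efforts [-1.10009249e-03 -6.67848945e+01  9.83810909e-01 -3.14468372e+01
 -6.07266021e-02  4.28500492e-02  1.54357290e-04]
position [ 0.17421997 -0.5997044   0.22595668]
ee_rot [ 0.9992603   1.33113795 -0.99792906]
force [ 0.46517262  0.07333584 -0.00881227]
ft_torque [0.00976605 0.01101568 0.02869303]
width 1.0069550388841553
0.0188
scene [[452.30203864   0.         322.02849202]
 [  0.         452.30203864 201.31366802]
 [  0.           0.           1.        ]] [-0.07594248  0.          0.          0.          0.        ] [ 1.3219576  -0.24487031  1.15731425] [-2.08251037 -1.51498188  0.4889837 ] 0.0 3.6196647
top [[424.30178509   0.         318.41554157]
 [  0.         424.30178509 194.32477991]
 [  0.           0.           1.        ]] [-0.11727621  0.          0.          0.          0.        ] [0.37334322 0.00806044 1.33096569] [-2.11390689  2.17578244 -0.17918869] 0.0 2.3259528
```

View pics/scene0.png

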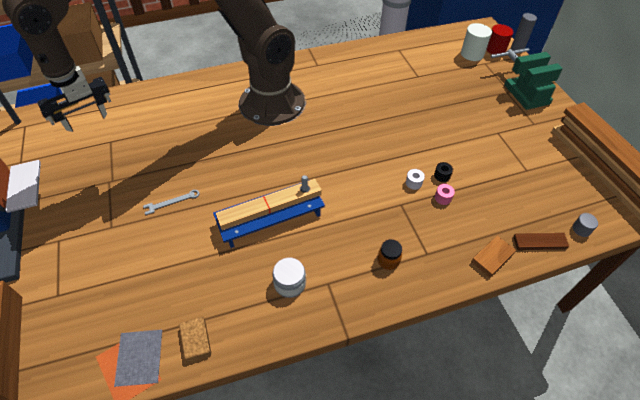

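View pics/top0.png

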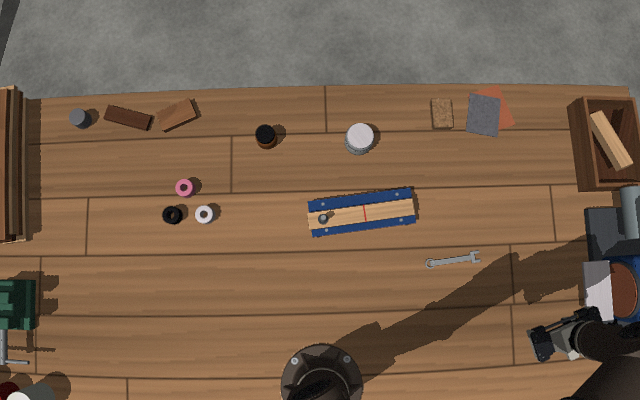

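Scene view: three ring-like things. Silver at (415,180), black at (443,172) and pink at (445,195); in the top view they are at (204,214), (172,215) and (184,187). The silver one fits "aluminium". The board with its red line is on the blue rest, with the pin at top (323,217). Next I'll take an enlarged crop and measurements.

```bash
cat > h.py <<'E'
import numpy as np,cv2
from scipy.spatial.transform import Rotation as R
def load(n): return dict(np.load(n))
def pose(d):
    if "eye" in d: return R.from_rotvec(d["attitude"]).as_matrix(),np.array(d["eye"])
    return d["Rc"],d["tc"]
def rays(d,uv):
    Rm,t=pose(d)
    p=cv2.undistortPoints(np.array(uv,float).reshape(-1,1,2),d["camera_matrix"],d["distortion"]).reshape(-1,2)
    return t,(np.c_[p,np.ones(len(p))])@Rm.T
def plane(d,uv,z):
    t,r=rays(d,uv); return t+r*((z-t[2])/r[:,2])[:,None]
def cloud(d):
    h,w=d["range_z"].shape
    g=np.stack(np.meshgrid(np.arange(w),np.arange(h)),-1).reshape(-1,2)
    t,r=rays(d,g); return (t+r*d["range_z"].reshape(-1,1)).reshape(h,w,3)
def proj(d,P):
    Rm,t=pose(d)
    return cv2.projectPoints(np.array(P,float).reshape(-1,1,3),cv2.Rodrigues(Rm.T)[0],-Rm.T@t,d["camera_matrix"],d["distortion"])[0].reshape(-1,2)
E
python3 - <<'E'
from h import *
d=load("top0.npz"); s=load("scene0.npz")
a=cv2.resize(d["pixels"][170:250,140:430,::-1],None,fx=2.7,fy=2.7,interpolation=cv2.INTER_CUBIC)
b=cv2.resize(s["pixels"][140:260,200:470,::-1],None,fx=2.9,fy=2.9,interpolation=cv2.INTER_CUBIC)
w=max(a.shape[1],b.shape[1]); f=lambda m:cv2.copyMakeBorder(m,0,0,0,w-m.shape[1],cv2.BORDER_CONSTANT)
cv2.imwrite("pics/crop.png",np.vstack([f(a),f(b)]))
C=cloud(d);CS=cloud(s)
for n,c,p in [("top",C,[(204,214),(208,207),(270,200),(365,213),(340,215),(360,196),(323,217),(360,130),(265,135),(450,260)]),("scene",CS,[(415,190),(265,202),(240,210),(305,178),(300,250)])]:
    for u,v in p: print(n,(u,v),c[v,u].round(4))
E
```

```text
top (204, 214) [0.5293 0.355  0.0022]
top (208, 207) [0.5465 0.3333 0.0382]
top (270, 200) [ 0.5693  0.1452 -0.0049]
top (365, 213) [ 0.51   -0.1452  0.0786]
top (340, 215) [ 0.5061 -0.0704  0.0799]
top (360, 196) [ 0.566  -0.1358  0.049 ]
top (323, 217) [ 0.4965 -0.0187  0.1296]
top (360, 130) [ 0.7692 -0.143   0.071 ]
top (265, 135) [0.7609 0.1507 0.0717]
top (450, 260) [ 0.3614 -0.4151  0.0085]
scene (415, 190) [ 0.5534  0.341  -0.0057]
scene (265, 202) [ 0.5145 -0.1466  0.0782]
scene (240, 210) [ 0.519  -0.2235  0.0759]
scene (305, 178) [ 0.5028 -0.018   0.129 ]
scene (300, 250) [ 0.6582 -0.0832 -0.0015]
```

View pics/crop.png

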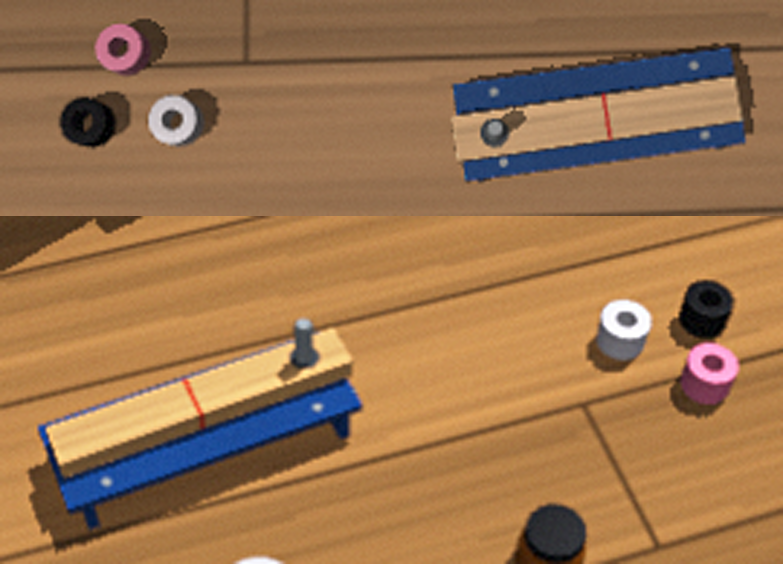

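The crop confirms it: the silver ring at top (204,214), beside the black and pink look-alikes, is the aluminium sleeve. Now I'll measure each item with masks.

Run:
```python
from h import *
for n in ["top","scene"]:
    d=load(n+"0.npz"); C=cloud(d); hsv=cv2.cvtColor(d["pixels"],cv2.COLOR_RGB2HSV)
    H,S,V=[hsv[...,i].astype(int) for i in range(3)]
    def rep(name,m,z):
        k,l,st,ce=cv2.connectedComponentsWithStats(m.astype(np.uint8),connectivity=8)
        i=1+np.argmax(st[1:,4]); mm=(l==i).astype(np.uint8)
        c=max(cv2.findContours(mm,cv2.RETR_EXTERNAL,cv2.CHAIN_APPROX_NONE)[0],key=cv2.contourArea).reshape(-1,2)
        P=plane(d,c,z)[:,:2]
        r=cv2.minAreaRect((P*1000).astype(np.float32))
        print(n,name,"area",st[i,4],"rect c",np.round(r[0],1),"size",np.round(r[1],1),"ang",round(r[2],2),"px",ce[i].round(1))
        return mm,P
    X=C[...,0];Y=C[...,1];Z=C[...,2]
    reg=(X>.4)&(X<.65)&(Y<.06)&(Y>-.35)
    blue=(H>100)&(H<130)&(S>120)&reg&(Z>.04)
    rep("rest",blue,.05)
    wood=reg&(Z>.065)&(Z<.095)&~((H>100)&(H<130)&(S>120))
    rep("board",wood,.076)
    red=((H<6)|(H>172))&(S>150)&reg
    rep("red",red,.076)
    rep("pin",reg&(Z>.112),.131)
    reg2=(X>.44)&(X<.62)&(Y>.28)&(Y<.42)
    sil=reg2&(S<40)&(V>90)&(Z>.032)
    mm,P=rep("sleevetop",sil,.04)
    (c,r)=cv2.minEnclosingCircle((P*1000).astype(np.float32)); print("  circ",c,r)
    reg3=(X>.44)&(X<.65)&(Y>.24)&(Y<.50)&(Z>.03)
    for nm,m in [("pink",reg3&((H>150)&(S>60))),("black",reg3&(V<50))]: rep(nm,m,.04)
```

```text
top rest area 1000 rect c [ 555.5 -134. ] size [ 32.  316.2] ang 6.04 px [358.4 199.4]
top board area 1754 rect c [ 508.5 -132.7] size [ 51.1 318.1] ang 6.4 px [361.2 213.7]
top red area 22 rect c [ 510.3 -143.1] size [48.6  3.8] ang 5.55 px [364.2 212.9]
top pin area 40 rect c [496.4 -18.7] size [17.1 17.1] ang 88.28 px [323.  217.2]
top sleevetop area 207 rect c [523.4 346.8] size [53.6 52.6] ang 88.61 px [203.6 214.1]
  circ (524.4902954101562, 346.62738037109375) 27.92495346069336
top pink area 211 rect c [610.6 410.8] size [55. 53.] ang 25.3 px [183.7 187.3]
top black area 203 rect c [526.7 448.3] size [52.3 52.4] ang 44.33 px [171.3 214.3]
scene rest area 1236 rect c [ 557.4 -144.8] size [331.3 108.3] ang 82.77 px [270.3 218.8]
scene board area 1597 rect c [ 517.6 -133. ] size [ 59.5 320.9] ang 6.36 px [267.2 202.9]
scene red area 6 rect c [ 545.3 -142.3] size [ 2.8 14.9] ang 87.15 px [269.2 210.3]
scene pin area 46 rect c [509.7 -20.1] size [17.6 26.6] ang 73.4 px [304.7 179.5]
scene sleevetop area 169 rect c [530.5 342.9] size [51.8 59.9] ang 64.16 px [415.2 175.8]
  circ (531.2085571289062, 343.44573974609375) 30.357097625732422
scene pink area 198 rect c [617.  407.4] size [54.4 61.9] ang 41.92 px [445.3 191.3]
scene black area 148 rect c [533.9 445. ] size [49.5 59.7] ang 63.14 px [443.5 169.2]
```

```bash
cat >> h.py <<'E'
from cell import status,cams,arm
def tool():
    s=status.observe(); return R.from_rotvec(s["ee_rot"]),np.array(s["position"]),s
def down(yaw): # tool z (jaw) direction horizontal at angle yaw (rad from world x)
    x=np.array([0,0,-1.]);z=np.array([np.cos(yaw),np.sin(yaw),0]);y=np.cross(z,x)
    return R.from_matrix(np.c_[x,y,z])
def goto(p,Rt=None,p0=None,R0=None):
    r,q,s=tool()
    q=q if p0 is None else np.array(p0); r=r if R0 is None else R0
    sh=r.inv().apply(np.array(p)-q)/0.8
    tu=(r.inv()*(Rt or r)).as_rotvec()/np.radians(60)
    print("cmd",np.r_[sh,tu].round(4),"dist",np.linalg.norm(np.array(p)-q).round(3),"clock",s["clock"])
def snap(n,tag):
    r,q,s=tool(); d=cams.get_image(n)
    if n=="wrist":
        T=d["tool_from_camera"]; d["Rc"]=r.as_matrix()@T[:3,:3]; d["tc"]=q+r.as_matrix()@T[:3,3]
    cv2.imwrite(f"pics/{n}_{tag}.png",d["pixels"][:,:,::-1]); np.savez(f"{n}_{tag}.npz",**d); return d
E
python3 - <<'E'
from h import *
r,q,s=tool(); print(r.as_matrix().round(3))
d=load("top0.npz");C=cloud(d)
hsv=cv2.cvtColor(d["pixels"],cv2.COLOR_RGB2HSV);H,S,V=[hsv[...,i].astype(int) for i in range(3)]
X,Y,Z=[C[...,i] for i in range(3)]
m=(H>100)&(H<130)&(S>120)&(X>.4)&(X<.65)&(Y<.06)&(Y>-.35)&(Z>.04)
v,u=np.nonzero(m);P=plane(d,np.c_[u,v],.05)[:,:2]
rc=cv2.minAreaRect((P*1000).astype(np.float32));print(rc,cv2.boxPoints(rc))
w=cams.get_image("wrist");print(w["tool_from_camera"].round(3),w["camera_matrix"],w["distortion"])
a=np.radians(6.4)
for sgn in (0,np.pi): 
    goto([.46,-.08,.24],down(np.pi+a+sgn)); goto([.522,.345,.24],down(np.pi+a+sgn))
E
```

```text
[[-0.001  0.96   0.279]
 [ 0.001  0.279 -0.96 ]
 [-1.    -0.    -0.001]]
((516.9508056640625, -138.06101989746094), (109.6125717163086, 316.9502868652344), 6.036294937133789) [[ 445.7834     13.772102]
 [ 479.11337  -301.4208  ]
 [ 588.1182   -289.89413 ]
 [ 554.7882     25.298767]]
[[ 0.    -0.28   0.96  -0.157]
 [ 0.001 -0.96  -0.28   0.075]
 [ 1.     0.001 -0.    -0.   ]
 [ 0.     0.     0.     1.   ]] [[321.84328206   0.         319.05792491]
 [  0.         321.84328206 203.59812748]
 [  0.           0.           1.        ]] [-0.05086455  0.          0.          0.          0.        ]
cmd [-1.6800e-02  5.2430e-01 -5.2440e-01  1.6632e+00 -7.0000e-04  1.1000e-03] dist 0.593 clock 0.15
cmd [-1.6200e-02  7.4690e-01 -1.0129e+00  1.6632e+00 -7.0000e-04  1.1000e-03] dist 1.007 clock 0.15
cmd [-1.6800e-02  5.2430e-01 -5.2440e-01 -1.3368e+00 -1.0000e-03 -7.0000e-04] dist 0.593 clock 0.15
cmd [-1.6200e-02  7.4690e-01 -1.0129e+00 -1.3368e+00 -1.0000e-03 -7.0000e-04] dist 1.007 clock 0.15
```

>>> step_arm --pt "-1 -0.01 0.31 -0.31 -0.8 0 0" --pt "-1 -0.01 0.31 -0.31 -0.8 0 0" --pt "-1 -0.01 0.31 -0.31 -0.8 0 0" --pt "-1 -0.01 0.31 -0.31 -0.8 0 0" --pt "-1 -0.01 0.31 -0.31 -0.8 0 0" --pt "-1 -0.01 0.31 -0.31 -0.8 0 0" --pt "-1 -0.01 0.31 -0.31 -0.8 0 0" --pt "-1 -0.01 0.31 -0.31 -0.8 0 0"

```text
clock: 0.82
position: [0.3352, -0.3063, 0.2344]
ee_rot: [0.348, 1.543, -0.349]
force: [0.2, 0.2, -1.0]
width: 0.997
```

Run:
```python
from h import *
print(tool()[1]); goto([.49,-.08,.25],down(np.radians(6.4)))
```

```text
[ 0.33523829 -0.30627148  0.23439048]
cmd [-1.960e-02  3.385e-01  5.300e-02 -5.312e-01 -0.000e+00  3.000e-04] dist 0.275 clock 0.8167
```

>>> step_arm --pt "-1 -0.02 0.338 0.053 -0.53 0 0" --pt "-1 -0.02 0.338 0.053 -0.53 0 0" --pt "-1 -0.02 0.338 0.053 -0.53 0 0" --pt "-1 -0.02 0.338 0.053 -0.53 0 0" --pt "-1 -0.02 0.338 0.053 -0.53 0 0" --pt "-1 -0.02 0.338 0.053 -0.53 0 0" --pt "-1 -0.02 0.338 0.053 -0.53 0 0" --pt "-1 -0.02 0.338 0.053 -0.53 0 0" --pt "-1 -0.02 0.338 0.053 -0.53 0 0" --pt "-1 -0.02 0.338 0.053 -0.53 0 0"

```text
clock: 1.65
position: [0.4902, -0.0839, 0.2499]
ee_rot: [-0.082, 1.57, 0.082]
force: [-1.6, -0.6, 0.4]
width: 1.002
```

Run:
```python
from h import *
print(tool()[1],tool()[0].as_matrix().round(3)); snap("wrist","a")
```

```text
[ 0.49021729 -0.08393865  0.2499211 ] [[-0.001 -0.104  0.995]
 [-0.001  0.995  0.104]
 [-1.    -0.    -0.001]]
```

View pics/wrist_a.png

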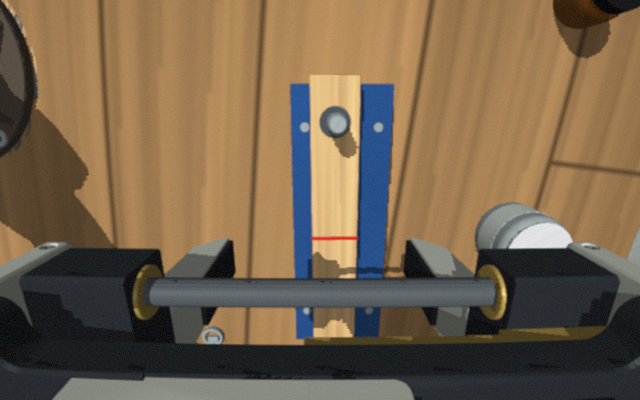

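The wrist view shows the pin top at (336,121), the red line at (334,239), the rest's outer edge near row 84, and the board's outer end near row 75. I'll measure them here and compare with the top view.

```bash
cat > meas.py <<'E'
from h import *
def fitcirc(P):
    A=np.c_[2*P,np.ones(len(P))];s=np.linalg.lstsq(A,(P**2).sum(1),rcond=None)[0];return s[:2],np.sqrt(s[2]+s[:2]@s[:2])
def meas(d,tag):
    hsv=cv2.cvtColor(d["pixels"],cv2.COLOR_RGB2HSV);H,S,V=[hsv[...,i].astype(int) for i in range(3)]
    X,Y,Z=np.moveaxis(cloud(d),-1,0)
    reg=(X>.4)&(X<.65)&(Y>-.36)&(Y<.25)
    out={}
    blue=(H>100)&(H<130)&(S>120)&reg&(Z>.035)
    v,u=np.nonzero(blue);P=plane(d,np.c_[u,v],.05)[:,:2]*1000
    rc=cv2.minAreaRect(P.astype(np.float32));print(tag,"rest",np.round(rc[0],1),np.round(rc[1],1),round(rc[2],2),cv2.boxPoints(rc).round(1).tolist())
    red=((H<6)|(H>174))&(S>150)&reg&(Z>.06)
    k,l,st,ce=cv2.connectedComponentsWithStats(red.astype(np.uint8));i=1+np.argmax(st[1:,4])
    v,u=np.nonzero(l==i);P=plane(d,np.c_[u,v],.076)[:,:2]*1000
    rc=cv2.minAreaRect(P.astype(np.float32));print(tag,"red mean",P.mean(0).round(1),np.round(rc[1],1),round(rc[2],2))
    wood=(H>8)&(H<25)&(S>60)&reg&(Z>.066)&(Z<.09)
    k,l,st,ce=cv2.connectedComponentsWithStats(wood.astype(np.uint8));
    v,u=np.nonzero(wood);P=plane(d,np.c_[u,v],.076)[:,:2]*1000
    rc=cv2.minAreaRect(P.astype(np.float32));print(tag,"board",np.round(rc[0],1),np.round(rc[1],1),round(rc[2],2),cv2.boxPoints(rc).round(1).tolist())
    pin=reg&(Z>.125)&(Z<.14)
    v,u=np.nonzero(pin);P=plane(d,np.c_[u,v],.131)[:,:2]*1000
    if len(P):print(tag,"pin mean",P.mean(0).round(1),np.ptp(P,0).round(1),len(P), "z",Z[pin].mean().round(4))
E
python3 - <<'E'
from meas import *
meas(load("wrist_a.npz"),"w"); meas(load("top0.npz"),"t")
d=load("wrist_a.npz")
cv2.imwrite("pics/pin_a.png",cv2.resize(d["pixels"][60:260,270:410,::-1],None,fx=4,fy=3,interpolation=cv2.INTER_CUBIC))
goto([.523,.300,.23])
E
```

```text
w rest [ 491.2 -170.2] [909.8 377.4] 6.98 [[16.700000762939453, -38.20000076293945], [62.599998474121094, -412.79998779296875], [965.7000122070312, -302.20001220703125], [919.7999877929688, 72.4000015258789]]
w red mean [ 511.9 -142.3] [49.9  2.4] 6.01
w board [ 510.6 -122.8] [ 49.5 299.7] 6.53 [[468.8999938964844, 23.200000762939453], [503.0, -274.5], [552.2000122070312, -268.8999938964844], [518.2000122070312, 28.899999618530273]]
w pin mean [497.9 -17.7] [17.8 18.8] 400 z 0.1289
t rest [ 517.  -138.1] [109.6 317. ] 6.04 [[445.79998779296875, 13.800000190734863], [479.1000061035156, -301.3999938964844], [588.0999755859375, -289.8999938964844], [554.7999877929688, 25.299999237060547]]
t red mean [ 510.8 -143. ] [48.6  3.8] 5.55
t board [ 509.  -132.7] [ 50.2 318.1] 6.4 [[466.29998779296875, 22.600000381469727], [501.79998779296875, -293.5], [551.5999755859375, -288.0], [516.2000122070312, 28.200000762939453]]
t pin mean [495.8 -19.1] [17.4 17.2] 36 z 0.1303
cmd [0.0246 0.4738 0.0905 0.     0.     0.    ] dist 0.386 clock 1.7
```

View pics/pin_a.png

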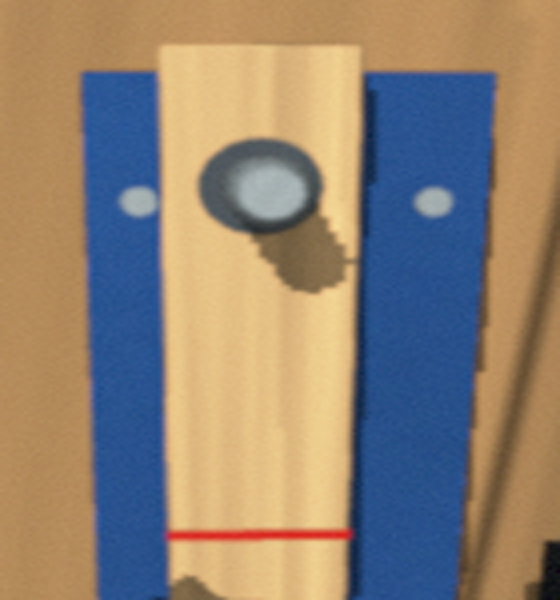

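>>> step_arm --pt "-1 0.025 0.47 0.09 0 0 0" --pt "-1 0.025 0.47 0.09 0 0 0" --pt "-1 0.025 0.47 0.09 0 0 0" --pt "-1 0.025 0.47 0.09 0 0 0" --pt "-1 0.025 0.47 0.09 0 0 0" --pt "-1 0.025 0.47 0.09 0 0 0" --pt "-1 0.025 0.47 0.09 0 0 0" --pt "-1 0.025 0.47 0.09 0 0 0" --pt "-1 0.025 0.47 0.09 0 0 0" --pt "-1 0.025 0.47 0.09 0 0 0" --pt "-1 0.025 0.47 0.09 0 0 0" --pt "-1 0.025 0.47 0.09 0 0 0"

```text
clock: 2.7
position: [0.5234, 0.2968, 0.2298]
ee_rot: [-0.083, 1.57, 0.081]
force: [-0.0, -1.0, 0.3]
width: 1.0
```

Run:
```python
from meas import *
print(tool()[1],tool()[0].as_matrix().round(3)); d=snap("wrist","b")
hsv=cv2.cvtColor(d["pixels"],cv2.COLOR_RGB2HSV);H,S,V=[hsv[...,i].astype(int) for i in range(3)]
X,Y,Z=np.moveaxis(cloud(d),-1,0)
m=(X>.44)&(X<.6)&(Y>.29)&(Y<.40)&(Z>.033)&(Z<.05)&(S<60)
v,u=np.nonzero(m);print(len(u),Z[m].mean(),u.mean(),v.mean())
k,l,st,ce=cv2.connectedComponentsWithStats(m.astype(np.uint8));i=1+np.argmax(st[1:,4])
cs,hi=cv2.findContours((l==i).astype(np.uint8),cv2.RETR_CCOMP,cv2.CHAIN_APPROX_NONE)
for c in cs:
    if len(c)>20: print(len(c),fitcirc(plane(d,c.reshape(-1,2),.04)[:,:2]*1000))
```

```text
[0.52335738 0.29681699 0.22979913] [[-0.001 -0.104  0.995]
 [-0.001  0.995  0.104]
 [-1.    -0.001 -0.001]]
1714 0.03904035430609396 328.1114352392065 134.3728121353559
146 (array([527.11618791, 347.8298446 ]), np.float64(26.764887911466225))
65 (array([527.5357322 , 348.32953512]), np.float64(12.164351061080968))
```

View pics/wrist_b.png

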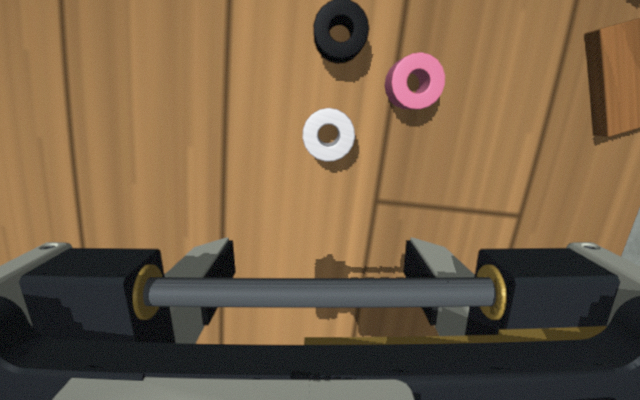

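The silver sleeve is at wrist (328,134), with black at (341,30) and pink at (416,80). Its rim radii of 26.8 and 12.2 mm match the description. I'll descend onto it.

Run:
```python
from meas import *
goto([.5272,.348,.10],down(np.radians(6.2)));goto([.5272,.348,.010],down(np.radians(6.2)))
```

```text
cmd [ 0.1624  0.0648  0.011  -0.0056 -0.0003  0.0017] dist 0.14 clock 2.75
cmd [ 0.2749  0.065   0.0111 -0.0056 -0.0003  0.0017] dist 0.226 clock 2.75
```

>>> step_arm --pt "-1 0.162 0.065 0.011 0 0 0" --pt "-1 0.162 0.065 0.011 0 0 0" --pt "-1 0.162 0.065 0.011 0 0 0" --pt "-1 0.162 0.065 0.011 0 0 0" --pt "-1 0.162 0.065 0.011 0 0 0" --pt "-1 0.162 0.065 0.011 0 0 0"

```text
clock: 3.25
position: [0.5271, 0.3492, 0.1013]
ee_rot: [-0.082, 1.57, 0.08]
force: [0.1, 0.8, 0.9]
width: 0.997
```

Run:
```python
from meas import *
print(tool()[1],tool()[0].as_matrix().round(4))
goto([.5272,.348,.010],down(np.radians(6.2)))
```

```text
[0.52713856 0.34920578 0.10133492] [[-2.000e-04 -1.030e-01  9.947e-01]
 [-1.200e-03  9.947e-01  1.030e-01]
 [-1.000e+00 -1.100e-03 -3.000e-04]]
cmd [ 0.1142 -0.0014 -0.     -0.0048 -0.0003  0.0011] dist 0.091 clock 3.25
```

>>> step_arm --pt "-1 0.05 -0.0014 0 0 0 0" --pt "-1 0.09 -0.0014 0 0 0 0" --pt "-1 0.114 -0.0014 0 0 0 0" --pt "-1 0.114 -0.0014 0 0 0 0" --pt "-1 0.114 -0.0014 0 0 0 0" --pt "1 0.114 -0.0014 0 0 0 0" --pt "1 0.114 -0.0014 0 0 0 0" --pt "1 0.114 -0.0014 0 0 0 0" --pt "1 0.114 -0.0014 0 0 0 0" --pt "1 0.114 -0.0014 0 0 0 0" --pt "1 0.114 -0.0014 0 0 0 0" --newtons 25

```text
clock: 4.17
position: [0.5267, 0.3499, 0.0099]
ee_rot: [-0.082, 1.569, 0.082]
force: [0.5, -0.1, -0.2]
width: 0.616
```

Run:
```python
from meas import *
print(tool()[1],tool()[2]["force"],tool()[2]["width"],tool()[0].as_matrix().round(4));snap("wrist","c")
```

```text
[0.5266682  0.34990621 0.00989124] [ 0.46573773 -0.05336141 -0.17997445] 0.6158110829494146 [[ 4.000e-04 -1.046e-01  9.945e-01]
 [ 2.000e-04  9.945e-01  1.046e-01]
 [-1.000e+00  2.000e-04  4.000e-04]]
```

View pics/wrist_c.png

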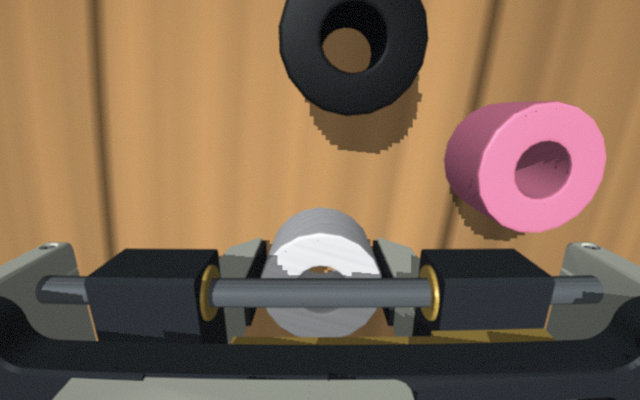

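The sleeve is between the pads and the width reads 56.7 mm. Now I'll find where it sits in the hand.

Run:
```python
from meas import *
from scipy.optimize import least_squares
d=load("wrist_c.npz");C=cloud(d)
d["pixels"][...];X,Y,Z=np.moveaxis(C,-1,0)
hsv=cv2.cvtColor(d["pixels"],cv2.COLOR_RGB2HSV);H,S,V=[hsv[...,i].astype(int) for i in range(3)]
m=np.zeros(Z.shape,bool);m[200:340,255:392]=1
m&=(Z>.034)&(Z<.047)&(S<40)&(V>130)
v,u=np.nonzero(m);P=C[m][:,:2]*1000
print(len(P),Z[m].mean(),P.min(0),P.max(0),u.min(),u.max(),v.min(),v.max())
# outer boundary pts: lower & upper contour pixels
cv2.imwrite("pics/mask_c.png",cv2.resize((m[190:350,240:400]*255).astype(np.uint8),None,fx=3,fy=3))
```

```text
5574 0.038994330606801464 [500.73063143 322.15472987] [557.07040207 375.86089108] 263 391 228 336
```

View pics/mask_c.png

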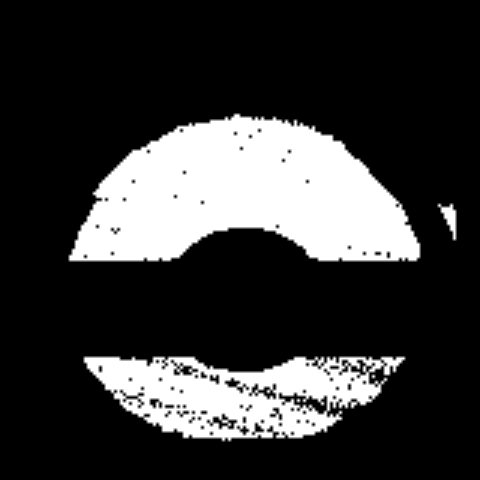

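Run:
```python
from meas import *
d=load("wrist_c.npz");C=cloud(d);X,Y,Z=np.moveaxis(C,-1,0)
hsv=cv2.cvtColor(d["pixels"],cv2.COLOR_RGB2HSV);H,S,V=[hsv[...,i].astype(int) for i in range(3)]
m=np.zeros(Z.shape,bool);m[200:340,255:385]=1
m&=(Z>.034)&(Z<.047)&(S<40)&(V>130)
outer=[];inner=[]
for c in range(275,370):
    r=np.nonzero(m[:,c])[0]
    if r.min()<270: outer.append((c,r.min()-.5))
    if r.max()>315: outer.append((c,r.max()+.5))
for c in range(303,341):
    up=np.nonzero(m[:276,c])[0].max(); lo=np.nonzero(m[310:,c])[0].min()+310
    if up<274: inner.append((c,up+.5))
    if 312<lo<318 and m[lo:lo+3,c].all(): inner.append((c,lo-.5))
for n,o in (("outer",outer),("inner",inner)):
    P=plane(d,o,.04)[:,:2]*1000
    for _ in range(3):
        c,r=fitcirc(P);e=np.abs(np.linalg.norm(P-c,axis=1)-r);P=P[e<max(1,2*np.median(e))]
    print(n,c,r,len(P))
r,q,s=tool();print(q, r.inv().apply(np.r_[c/1000,.04]-q))
```

```text
outer [526.67876098 350.20677767] 27.24178578893334 184
inner [527.22229219 348.28481457] 12.331382275487654 57
[0.5267524  0.34992025 0.00985292] [-0.03014711 -0.00167217  0.00031192]
```

Run:
```python
from meas import *
Rt=down(np.radians(6.3))
goto([.5267,.3499,.20],Rt);goto([.506,-.085,.18],Rt)
```

```text
cmd [-2.377e-01  0.000e+00  1.000e-04 -5.000e-03  5.000e-04 -1.000e-04] dist 0.19 clock 4.2167
cmd [-2.128e-01 -5.379e-01 -8.250e-02 -5.000e-03  5.000e-04 -1.000e-04] dist 0.467 clock 4.2167
```

>>> step_arm --pt "1 -0.03 0 0 0 0 0" --pt "1 -0.08 0 0 0 0 0" --pt "1 -0.13 0 0 0 0 0" --pt "1 -0.18 0 0 0 0 0" --pt "1 -0.225 0 0 0 0 0" --pt "1 -0.238 -0.03 -0.005 -0.005 0 0" --pt "1 -0.238 -0.07 -0.011 -0.005 0 0" --pt "1 -0.238 -0.12 -0.018 -0.005 0 0" --pt "1 -0.235 -0.17 -0.026 -0.005 0 0" --pt "1 -0.23 -0.22 -0.034 -0.005 0 0" --pt "1 -0.225 -0.27 -0.041 -0.005 0 0" --pt "1 -0.22 -0.32 -0.049 -0.005 0 0" --newtons 30

```text
clock: 5.22
position: [0.5136, 0.0892, 0.1852]
ee_rot: [-0.087, 1.569, 0.086]
force: [1.6, -0.2, -1.6]
width: 0.593
```

Run:
```python
from meas import *
print(tool()[1],tool()[2]["force"],tool()[2]["width"])
Rt=down(np.radians(6.3))
goto([.506,-.085,.18],Rt)
```

```text
[0.51361034 0.08918054 0.18521546] [ 1.55397806 -0.17822139 -1.6118114 ] 0.5929853335287587
cmd [ 6.600e-03 -2.154e-01 -3.340e-02  2.000e-04 -3.000e-04  3.000e-04] dist 0.174 clock 5.2167
```

>>> step_arm --pt "1 0.002 -0.05 -0.008 0 0 0" --pt "1 0.004 -0.1 -0.016 0 0 0" --pt "1 0.006 -0.15 -0.024 0 0 0" --pt "1 0.0066 -0.19 -0.03 0 0 0" --pt "1 0.0066 -0.21 -0.033 0 0 0" --pt "1 0.0066 -0.215 -0.0334 0 0 0" --pt "1 0.0066 -0.215 -0.0334 0 0 0" --pt "1 0.0066 -0.215 -0.0334 0 0 0"

```text
clock: 5.88
position: [0.5066, -0.0816, 0.1802]
ee_rot: [-0.086, 1.569, 0.088]
force: [-0.8, 0.9, -1.7]
width: 0.594
```

Run:
```python
from meas import *
print(tool()[1],tool()[2]["force"],tool()[2]["width"]);d=snap("wrist","d");meas(d,"w")
hsv=cv2.cvtColor(d["pixels"],cv2.COLOR_RGB2HSV);H,S,V=[hsv[...,i].astype(int) for i in range(3)]
C=cloud(d);X,Y,Z=np.moveaxis(C,-1,0)
v,u=np.nonzero((Z>.125)&(Z<.14)&(np.abs(X-.498)<.03)&(np.abs(Y+.018)<.03));print(u.mean(),v.mean(),len(u))
# sleeve in hand
q=tool()[1]; zt=q[2]+.0301
m=np.zeros(Z.shape,bool);m[200:340,255:385]=1
m&=(np.abs(Z-zt)<.006)&(S<40)&(V>130)
print(m.sum(),Z[m].mean()-q[2])
inner=[];outer=[]
for c in range(275,370):
    r=np.nonzero(m[:,c])[0]
    if r.min()<270: outer.append((c,r.min()-.5))
    if r.max()>315: outer.append((c,r.max()+.5))
for c in range(303,341):
    up=np.nonzero(m[:276,c])[0].max()
    if up<274: inner.append((c,up+.5))
for n,o in (("outer",outer),("inner",inner)):
    P=plane(d,o,zt)[:,:2]*1000
    for _ in range(3):
        c,r=fitcirc(P);e=np.abs(np.linalg.norm(P-c,axis=1)-r);P=P[e<max(1,2*np.median(e))]
    print(n,c-q[:2]*1000,r,len(P))
```

```text
[ 0.50658681 -0.081557    0.18019852] [-0.79388644  0.92555841 -1.67130628] 0.5938059078373126
w rest [ 521.5 -141.8] [733.  332.7] 1.45 [[150.89999389648438, 15.199999809265137], [159.3000030517578, -317.3999938964844], [892.0999755859375, -298.8999938964844], [883.7000122070312, 33.70000076293945]]
w red mean [ 512.5 -142.3] [18.9  3. ] 6.39
w board [507.3 -94.3] [ 49.4 242.8] 6.59 [[468.8999938964844, 23.399999618530273], [496.70001220703125, -217.8000030517578], [545.7999877929688, -212.10000610351562], [517.9000244140625, 29.100000381469727]]
w pin mean [498.5 -17.7] [18.4 18.8] 726 z 0.129
318.41184573002755 129.09366391184574 726
3956 0.02908205553443971
outer [-1.36943065  1.58051042] 25.50604459754801 107
inner [-0.30584661 -2.15716981] 12.351062724393614 38
```

View pics/wrist_d.png

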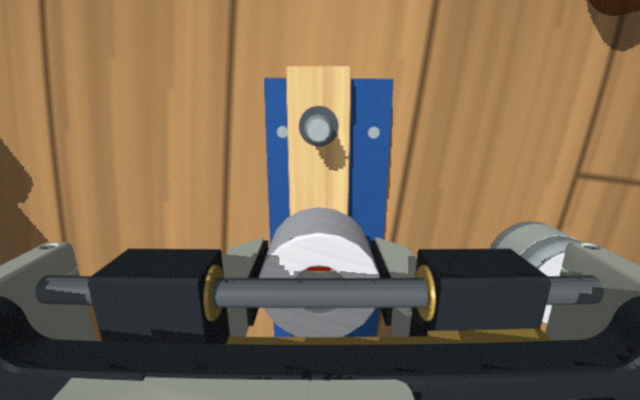

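The pin top is at wrist (318,129), and its position repeats at (0.498,-0.018). The sleeve's bore sits about 1.5 mm inward of the TCP. I'll hover over the pin with that offset applied.

Run:
```python
from meas import *
goto([.4984,-.0163,.151],down(np.radians(6.4)))
```

```text
cmd [ 0.0367  0.0814 -0.0013  0.0003  0.0001 -0.0008] dist 0.071 clock 5.9333
```

>>> step_arm --pt "1 0.005 0.03 0 0 0 0" --pt "1 0.015 0.06 -0.001 0 0 0" --pt "1 0.025 0.078 -0.0013 0 0 0" --pt "1 0.0367 0.0814 -0.0013 0 0 0" --pt "1 0.0367 0.0814 -0.0013 0 0 0" --pt "1 0.0367 0.0814 -0.0013 0 0 0" --pt "1 0.0367 0.0814 -0.0013 0 0 0"

```text
clock: 6.52
position: [0.4987, -0.0187, 0.1511]
ee_rot: [-0.086, 1.569, 0.086]
force: [0.5, -0.1, -1.8]
width: 0.592
```

Run:
```python
from meas import *
print(tool()[1],tool()[2]["force"],tool()[2]["width"]);goto([.4984,-.0163,.138],down(np.radians(6.4)))
d=snap("wrist","e");snap("scene","e")
cv2.imwrite("pics/e2.png",cv2.resize(np.hstack([d["pixels"][200:350,240:400,::-1],load("scene_e.npz")["pixels"][110:260,220:380,::-1]]),None,fx=2.5,fy=2.5,interpolation=cv2.INTER_CUBIC))
```

```text
[ 0.4987176  -0.01866824  0.15108058] [ 0.52606406 -0.08151761 -1.775672  ] 0.5917394181729074
cmd [ 0.0163  0.003  -0.0001 -0.0019  0.      0.0004] dist 0.013 clock 6.5167
```

View pics/e2.png

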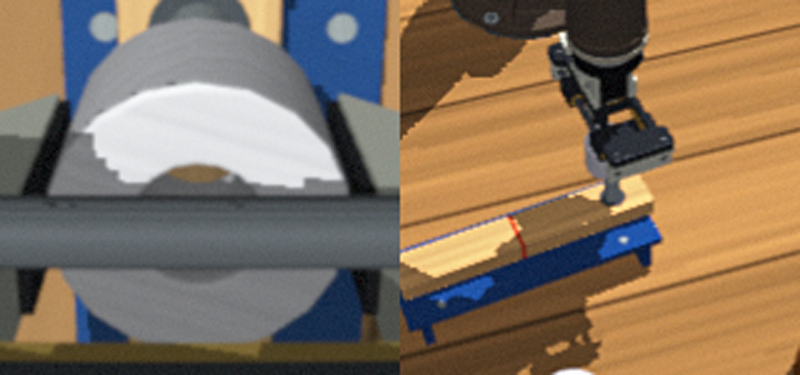

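>>> step_arm --pt "1 0 0.003 -0.0003 0 0 0" --pt "1 0 0.003 -0.0003 0 0 0" --pt "1 0.004 0.003 -0.0003 0 0 0" --pt "1 0.008 0.003 -0.0003 0 0 0" --pt "1 0.012 0.003 -0.0003 0 0 0" --pt "1 0.0163 0.003 -0.0003 0 0 0" --pt "1 0.0163 0.003 -0.0003 0 0 0"

```text
clock: 7.2
position: [0.4974, -0.016, 0.137]
ee_rot: [-0.086, 1.57, 0.086]
force: [0.3, 0.6, -1.3]
width: 0.591
```

Run:
```python
from meas import *
print(tool()[1],tool()[2]["force"],tool()[2]["ft_torque"],tool()[2]["width"]);goto([.4984,-.0163,.118])
```

```text
[ 0.49741443 -0.0159514   0.13695702] [ 0.32515269  0.62907984 -1.34197339] [-0.02706336 -0.13371634  0.04303495] 0.5914114944179325
cmd [ 0.0237 -0.0006  0.0012  0.      0.      0.    ] dist 0.019 clock 7.2
```

No resistance, and about 4 mm below the pin's top. I'll keep going slowly.

>>> step_arm --pt "1 0.004 0 0.0008 0 0 0" --pt "1 0.008 0 0.0008 0 0 0" --pt "1 0.012 0 0.0008 0 0 0" --pt "1 0.016 0 0.0008 0 0 0" --pt "1 0.02 0 0.0008 0 0 0" --pt "1 0.024 0 0.0008 0 0 0" --pt "1 0.024 0 0.0008 0 0 0"

```text
clock: 7.78
position: [0.4982, -0.0158, 0.118]
ee_rot: [-0.086, 1.57, 0.086]
force: [-0.2, -0.5, -2.4]
width: 0.591
```

Run:
```python
from meas import *
print(tool()[1],tool()[2]["force"],tool()[2]["ft_torque"],tool()[2]["width"]);d=snap("wrist","f");e=snap("scene","f")
cv2.imwrite("pics/f2.png",cv2.resize(np.hstack([d["pixels"][200:350,240:400,::-1],e["pixels"][110:260,220:380,::-1]]),None,fx=2.5,fy=2.5,interpolation=cv2.INTER_CUBIC))
goto([.4984,-.0163,.088])
```

```text
[ 0.49819943 -0.01579435  0.11795011] [-0.18724015 -0.47429154 -2.35993285] [ 0.03428767 -0.08210247  0.00047558] 0.5905059810216563
cmd [ 0.0381 -0.0007 -0.0002  0.      0.      0.    ] dist 0.031 clock 7.8833
```

View pics/f2.png

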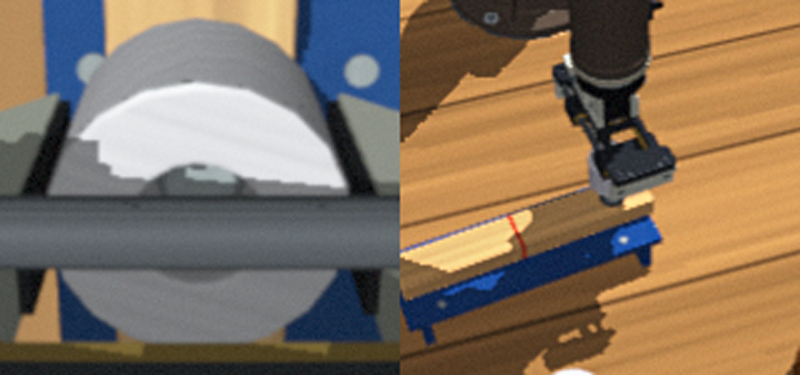

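The pin's bright top now shows inside the bore (crop around 205,180). I'll lower it towards the wood.

>>> step_arm --pt "1 0.006 0 0 0 0 0" --pt "1 0.012 0 0 0 0 0" --pt "1 0.018 0 0 0 0 0" --pt "1 0.024 0 0 0 0 0" --pt "1 0.03 0 0 0 0 0" --pt "1 0.034 0 0 0 0 0" --pt "1 0.037 0 0 0 0 0" --pt "1 0.038 0 0 0 0 0" --pt "1 0.038 0 0 0 0 0"

```text
clock: 8.63
position: [0.4985, -0.0157, 0.0881]
ee_rot: [-0.086, 1.569, 0.086]
force: [0.7, 0.4, -1.4]
width: 0.591
```

Run:
```python
from meas import *
print(tool()[1],tool()[2]["force"],tool()[2]["ft_torque"],tool()[2]["width"])
```

```text
[ 0.49850712 -0.01571066  0.08805154] [ 0.73969048  0.39906942 -1.37784044] [ 0.00138059 -0.13506047 -0.00562363] 0.5911260054543477
```

>>> step_arm --pt "1 0.001 0 0 0 0 0" --pt "1 0.002 0 0 0 0 0" --pt "1 0.0025 0 0 0 0 0" --pt "1 0.003 0 0 0 0 0" --pt "1 0.003 0 0 0 0 0"

```text
clock: 9.05
position: [0.4986, -0.0158, 0.0858]
ee_rot: [-0.086, 1.569, 0.086]
force: [0.0, 0.2, -2.1]
width: 0.597
```

>>> step_arm --pt "1 0.0005 0 0 0 0 0" --pt "1 0.001 0 0 0 0 0" --pt "1 0.0015 0 0 0 0 0" --pt "1 0.0015 0 0 0 0 0"

```text
clock: 9.38
position: [0.4986, -0.0158, 0.0857]
ee_rot: [-0.087, 1.569, 0.086]
force: [-5.4, -0.7, 14.6]
width: 0.597
```

Contact at 14.6 N upward with the TCP at 0.0857, exactly where the sleeve should meet the wood. I'll release and rise.

>>> step_arm --pt "-1 0.0005 0 0 0 0 0" --pt "-1 0.0005 0 0 0 0 0" --pt "-1 0.0005 0 0 0 0 0" --pt "-1 0.0005 0 0 0 0 0" --pt "-1 -0.03 0 0 0 0 0" --pt "-1 -0.07 0 0 0 0 0" --pt "-1 -0.11 0 0 0 0 0" --pt "-1 -0.14 -0.03 0 0 0 0" --pt "-1 -0.16 -0.07 0 0 0 0" --pt "-1 -0.16 -0.1 0 0 0 0" --pt "-1 -0.16 -0.1 0 0 0 0" --pt "-1 -0.16 -0.1 0 0 0 0"

```text
clock: 10.38
position: [0.5073, -0.0968, 0.2125]
ee_rot: [-0.084, 1.569, 0.084]
force: [0.2, 0.6, -0.6]
width: 1.0
```

Run:
```python
from meas import *
print(tool()[1],tool()[2]["force"],tool()[2]["width"]);d=snap("wrist","g");e=snap("scene","g")
meas(d,"w")
C=cloud(d);hsv=cv2.cvtColor(d["pixels"],cv2.COLOR_RGB2HSV)
m=(np.abs(C[...,0]-.498)<.04)&(np.abs(C[...,1]+.018)<.04)&(C[...,2]>.1)&(C[...,2]<.124)&(hsv[...,1]<60)
P=C[m];print("sleeve top z pct",np.percentile(P[:,2],[10,50,90]).round(4),len(P))
cv2.imwrite("pics/g2.png",cv2.resize(np.hstack([d["pixels"][40:290,220:420,::-1],e["pixels"][60:310,200:400,::-1]]),None,fx=2,fy=2,interpolation=cv2.INTER_CUBIC))
```

```text
[ 0.50726024 -0.09681397  0.21249488] [ 0.23745698  0.60660112 -0.59805188] 1.0000469959677343
w rest [ 523.4 -166.9] [819.6 383.8] 1.33 [[109.30000305175781, 15.5], [118.19999694824219, -368.20001220703125], [937.5999755859375, -349.20001220703125], [928.7000122070312, 34.5]]
w red mean [ 511.4 -142.5] [49.2  3.2] 6.15
w board [ 510.2 -120.2] [ 49.6 294.4] 6.51 [[468.8999938964844, 23.200000762939453], [502.29998779296875, -269.29998779296875], [551.5, -263.6000061035156], [518.0999755859375, 28.799999237060547]]
w pin mean [498.5 -18.2] [18.8 18.6] 547 z 0.1292
sleeve top z pct [0.1141 0.1151 0.1161] 3520
```

View pics/g2.png

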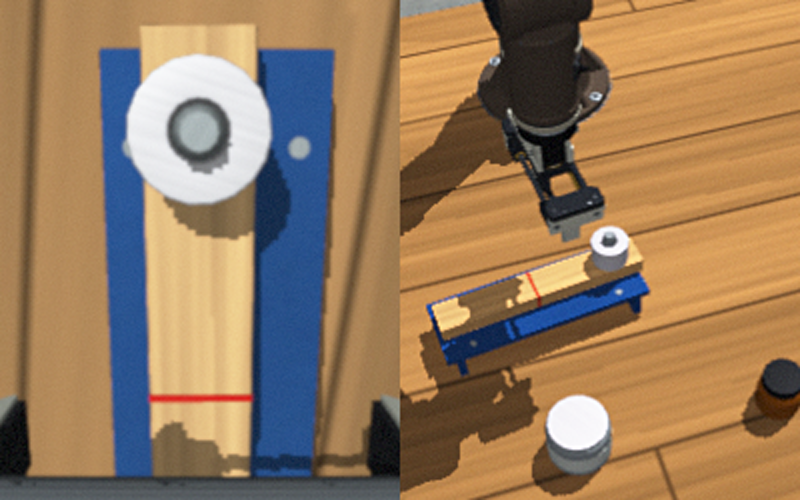

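The sleeve is seated: its top face reads 0.115 against an expected 0.116, and the pin shows in the bore. The board has not moved. Now I'll measure the rest's outer edge line, its sides and its heading.

```bash
cat > edge.py <<'E'
from meas import *
def edge(d,tag):
    C=cloud(d);X,Y,Z=np.moveaxis(C,-1,0)
    hsv=cv2.cvtColor(d["pixels"],cv2.COLOR_RGB2HSV);H,S,V=[hsv[...,i].astype(int) for i in range(3)]
    b=((H>100)&(H<130)&(S>120)&(X>.42)&(X<.62)&(Y>-.33)&(Y<.06)&(Z>.04)&(Z<.062))
    k,l,st,ce=cv2.connectedComponentsWithStats(b.astype(np.uint8),connectivity=8)
    b=np.isin(l,[i for i in range(1,k) if st[i,4]>150])
    P=plane(d,np.argwhere(b)[:,::-1],.05)[:,:2]*1000
    a=np.radians(6.2);ex=np.array([-np.sin(a),np.cos(a)]);ey=np.array([-np.cos(a),-np.sin(a)])
    x=P@ex;y=P@ey
    # outer edge: max x in bins of y
    bins=np.round(y/4).astype(int);E=[]
    for k in np.unique(bins):
        s=bins==k
        if s.sum()>10: i=np.argmax(np.where(s,x,-1e9)); E.append((y[i],x[i]))
    E=np.array(E);E=E[E[:,1]>np.median(E[:,1])-4]
    p=np.polyfit(E[:,0],E[:,1],1);e=E[:,1]-np.polyval(p,E[:,0]);E=E[np.abs(e)<1.5];p=np.polyfit(E[:,0],E[:,1],1)
    # sides
    out=[]
    for sg in (1,-1):
        bins=np.round(x/4).astype(int);T=[]
        for k in np.unique(bins):
            s=bins==k
            if s.sum()>3: T.append((x[s].mean(),sg*np.max(sg*y[s])))
        T=np.array(T);ext=sg*np.max(sg*T[:,1]);T=T[np.abs(T[:,1]-ext)<4];out.append(np.polyfit(T[:,0],T[:,1],1))
    ym=np.mean([np.polyval(o,x.max()-20) for o in out])
    xe=np.polyval(p,ym);M=xe*ex+ym*ey
    print(tag,"rest_edge mid",M.round(1),"edge heading",round(6.2-np.degrees(p[0]),2),"side headings",[round(6.2+np.degrees(o[0]),2) for o in out],"width",[round(float(np.polyval(o,x.max()-20)),1) for o in out],"n",len(E))
    red=((H<6)|(H>174))&(S>150)&(X>.4)&(X<.62)&(Y>-.3)&(Y<.1)&(Z>.06)
    k,l,st,ce=cv2.connectedComponentsWithStats(red.astype(np.uint8));i=1+np.argmax(st[1:,4])
    Q=plane(d,np.argwhere(l==i)[:,::-1],.076)[:,:2]*1000;m=Q.mean(0)
    dd=(Q-m)@np.array([np.cos(a),np.sin(a)]);oo=(Q-m)@ex
    print("  red mid",m.round(1),"heading",round(6.2+np.degrees(np.polyfit(dd,oo,1)[0]),2),"gap red->edge along rest",round(float((M-m)@ex),1),"lateral (board off rest centre, +ey)",round(float((m-M)@ey),1))
E
python3 - <<'E'
from edge import *
edge(load("wrist_g.npz"),"g");edge(load("wrist_a.npz"),"a");edge(load("wrist_d.npz"),"d");edge(load("top0.npz"),"top")
E
```

```text
g rest_edge mid [502.8  20. ] edge heading 6.2 side headings [np.float64(6.13), np.float64(5.92)] width [-448.2, -555.7] n 14
  red mid [ 511.4 -142.5] heading 6.54 gap red->edge along rest 162.5 lateral (board off rest centre, +ey) 9.0
a rest_edge mid [502.8  19.9] edge heading 5.69 side headings [np.float64(6.12), np.float64(5.91)] width [-448.4, -555.7] n 15
  red mid [ 511.9 -142.3] heading 6.48 gap red->edge along rest 162.1 lateral (board off rest centre, +ey) 8.5
d rest_edge mid [502.7  20.1] edge heading 6.14 side headings [np.float64(6.19), np.float64(6.02)] width [-448.1, -555.7] n 15
  red mid [ 512.5 -142.3] heading 7.11 gap red->edge along rest 162.5 lateral (board off rest centre, +ey) 7.7
top rest_edge mid [501.1  18.3] edge heading 5.99 side headings [np.float64(6.1), np.float64(5.99)] width [-447.4, -552.8] n 13
  red mid [ 510.8 -143. ] heading 6.62 gap red->edge along rest 161.5 lateral (board off rest centre, +ey) 7.8
```

Run:
```python
from edge import *
Rt=down(np.radians(6.4)); goto([.5212,-.227,.14],Rt);goto([.5212,-.227,.054],Rt)
```

```text
cmd [ 0.0902 -0.1669 -0.0007 -0.001  -0.0006 -0.0008] dist 0.152 clock 10.4833
cmd [ 0.1977 -0.167  -0.0006 -0.001  -0.0006 -0.0008] dist 0.207 clock 10.4833
```

>>> step_arm --pt "-1 0.01 -0.05 0 0 0 0" --pt "-1 0.03 -0.1 0 0 0 0" --pt "-1 0.06 -0.14 -0.0007 0 0 0" --pt "-1 0.09 -0.167 -0.0007 0 0 0" --pt "-1 0.09 -0.167 -0.0007 0 0 0" --pt "-1 0.09 -0.167 -0.0007 0 0 0" --pt "-1 0.09 -0.167 -0.0007 0 0 0"

```text
clock: 11.07
position: [0.5219, -0.2259, 0.1407]
ee_rot: [-0.087, 1.569, 0.089]
force: [0.1, 0.9, -0.0]
width: 0.998
```

Run:
```python
from edge import *
print(tool()[1]);d=snap("wrist","i")
Rt=down(np.radians(6.4)); goto([.5212,-.227,.054],Rt)
```

```text
[ 0.52192841 -0.22588281  0.14071047]
cmd [ 0.1091 -0.0015 -0.0017  0.0013  0.001  -0.0007] dist 0.087 clock 11.1167
```

View pics/wrist_i.png

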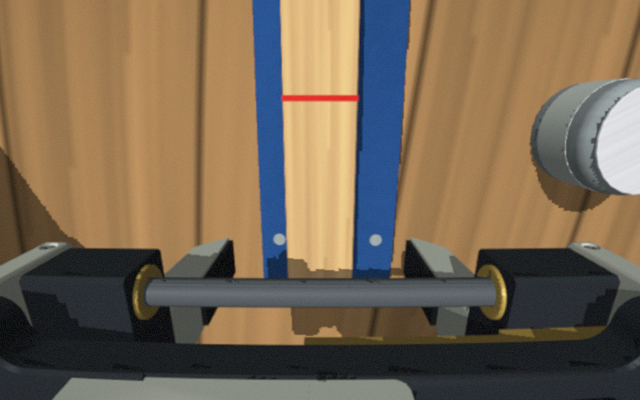

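The board (columns 283–358) is centred under the jaws, the red line is at (320,98), and the tin is well clear. I'll descend astride the board and grip.

>>> step_arm --pt "-1 0.04 -0.0015 -0.0012 0 0 0" --pt "-1 0.075 -0.0015 -0.0012 0 0 0" --pt "-1 0.098 -0.0015 -0.0012 0 0 0" --pt "-1 0.107 -0.0015 -0.0012 0 0 0" --pt "-1 0.1091 -0.0015 -0.0012 0 0 0" --pt "-1 0.1091 -0.0015 -0.0012 0 0 0" --pt "-1 0.1091 -0.0015 -0.0012 0 0 0"

```text
clock: 11.7
position: [0.5219, -0.2291, 0.055]
ee_rot: [-0.088, 1.567, 0.086]
force: [0.1, -0.2, 0.0]
width: 1.003
```

Run:
```python
from edge import *
print(tool()[1],tool()[2]["force"]);d=snap("wrist","j");print(np.degrees(np.arctan2(*tool()[0].as_matrix()[[1,0],2])))
C=cloud(d);X,Y,Z=np.moveaxis(C,-1,0)
# board side edges: wood pixels at board top height
hsv=cv2.cvtColor(d["pixels"],cv2.COLOR_RGB2HSV);H,S,V=[hsv[...,i].astype(int) for i in range(3)]
w=(H>8)&(H<25)&(S>60)&(Z>.066)&(Z<.09)&(X>.44)&(X<.6)&(Y>-.3)&(Y<-.05)
q=tool()[1];a=np.radians(6.4)
P=plane(d,np.argwhere(w)[:,::-1],.076)[:,:2]
ex=np.array([-np.sin(a),np.cos(a)]);ey=np.array([np.cos(a),np.sin(a)])
x=(P-q[:2])@ex*1000;y=(P-q[:2])@ey*1000
for lo in range(10,110,20):
    s=(x>lo)&(x<lo+20)
    if s.any():print(lo,np.percentile(y[s],[.5,99.5]).round(1))
```

```text
[ 0.52191021 -0.22907174  0.0549718 ] [ 0.05004172 -0.15651653  0.03014512]
6.3259143185066735
10 [-23.9  24.5]
30 [-23.9  24.4]
50 [-24.   24.4]
70 [-24.   24.5]
90 [-24.1  24.5]
```

>>> step_arm --pt "-1 0.0015 0 0 0 0 0" --pt "1 0.0015 0 0.0003 0 0 0" --pt "1 0.0015 0 0.0003 0 0 0" --pt "1 0.0015 0 0.0003 0 0 0" --pt "1 0.0015 0 0.0003 0 0 0" --pt "1 0.0015 0 0.0003 0 0 0" --pt "1 0.0015 0 0.0003 0 0 0" --pt "1 0.0015 0 0.0003 0 0 0" --newtons 50

```text
clock: 12.42
position: [0.521, -0.2294, 0.0521]
ee_rot: [-0.086, 1.569, 0.086]
force: [0.2, 0.3, -0.9]
width: 0.542
```

Run:
```python
from edge import *
r,q,s=tool();print(q,s["force"],s["ft_torque"],s["width"]*92);d=snap("wrist","k");edge(d,"k");print(np.degrees(np.arctan2(*r.as_matrix()[[1,0],2])), r.as_matrix()[2])
d=snap("top","k");edge(d,"top")
a=np.radians(6.1);goto(q+np.array([-np.sin(a),np.cos(a),0])*.1625,down(np.radians(6.1)))
```

```text
[ 0.52099565 -0.22939896  0.05214889] [ 0.21252332  0.26795359 -0.87372648] [-0.00462554 -0.03312732 -0.1940359 ] 49.90232053855119
k rest_edge mid [ 515.6 -105.4] edge heading 6.53 side headings [np.float64(6.07), np.float64(5.96)] width [-447.3, -555.2] n 14
  red mid [ 511.  -142.6] heading 5.99 gap red->edge along rest 36.5 lateral (board off rest centre, +ey) 8.6
6.296923555172221 [-9.99999979e-01 -2.30490609e-05  2.02061436e-04]
top rest_edge mid [501.2  18.3] edge heading 5.99 side headings [np.float64(6.13), np.float64(5.89)] width [-447.5, -552.9] n 13
  red mid [ 509.9 -143. ] heading 6.14 gap red->edge along rest 161.3 lateral (board off rest centre, +ey) 8.8
cmd [0.     0.2032 0.0006 0.003  0.0003 0.    ] dist 0.163 clock 12.5167
```

Gripped, and the 49.9 mm opening matches the board. I'll slide it slowly along the rest with a slight downward bias.

>>> step_arm --pt "1 0.0004 0.003 0 0 0 0" --pt "1 0.0006 0.009 0 0 0 0" --pt "1 0.0006 0.017 0 0.001 0 0" --pt "1 0.0006 0.026 0.0001 0.001 0 0" --pt "1 0.0006 0.035 0.0001 0.002 0 0" --pt "1 0.0006 0.044 0.0001 0.002 0 0" --pt "1 0.0006 0.053 0.0002 0.003 0 0" --pt "1 0.0006 0.062 0.0002 0.003 0 0" --pt "1 0.0006 0.071 0.0002 0.003 0 0" --pt "1 0.0006 0.078 0.0002 0.003 0 0" --pt "1 0.0006 0.083 0.0002 0.003 0 0" --pt "1 0.0006 0.085 0.0002 0.003 0 0"

```text
clock: 13.52
position: [0.5139, -0.162, 0.0521]
ee_rot: [-0.085, 1.568, 0.083]
force: [0.1, -5.1, 5.8]
width: 0.54
```

Run:
```python
from edge import *
r,q,s=tool();print(q,s["force"],s["ft_torque"],s["width"]*92);d=snap("wrist","l");edge(d,"l");print(np.degrees(np.arctan2(*r.as_matrix()[[1,0],2])), r.as_matrix()[2])
q0=np.array([.5210,-.2294,.0521]);a=np.radians(6.05);e=np.array([-np.sin(a),np.cos(a),0]);print("moved",(q-q0)@e,"lat",(q-q0)@[np.cos(a),np.sin(a),0])
goto(np.r_[(q0+e*.150)[:2],q[2]],down(np.radians(6.1)))
```

```text
[ 0.51389671 -0.16198133  0.05212865] [ 0.12175645 -5.14525464  5.81800181] [-1.32471918 -0.04337357  0.09892081] 49.651119197540815
l rest_edge mid [508.5 -38. ] edge heading 6.36 side headings [np.float64(6.1), np.float64(6.1)] width [-447.5, -555.3] n 14
  red mid [504.  -75.1] heading 5.8 gap red->edge along rest 36.4 lateral (board off rest centre, +ey) 8.4
6.127436006496101 [-9.99999061e-01 -1.18943501e-03  6.80671774e-04]
moved 0.0677918278757824 lat 4.194776869956632e-05
cmd [-1.000e-04  1.025e-01  1.000e-04  6.000e-04  7.000e-04  9.000e-04] dist 0.082 clock 13.5667
```

View pics/wrist_l.png

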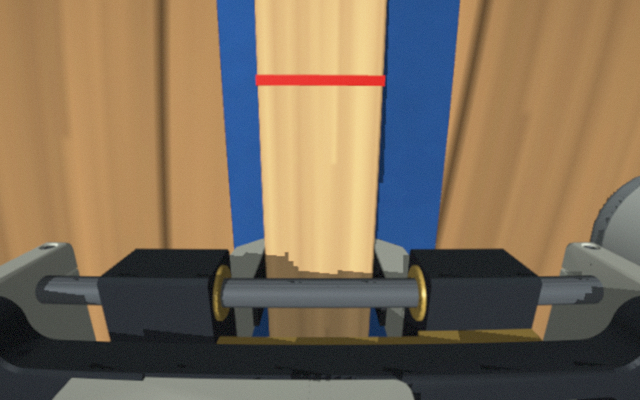

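No slip: the red line (320,80) moved with the hand. About 95 mm remains, so I'll go roughly 83 mm more and then measure with the edge in view.

>>> step_arm --pt "1 0 0.003 0 0 0 0" --pt "1 0 0.009 0 0 0 0" --pt "1 0 0.017 0 0 0 0" --pt "1 0 0.026 0 0 0 0" --pt "1 0 0.035 0 0 0 0" --pt "1 0 0.044 0 0 0 0" --pt "1 0 0.054 0 0 0 0" --pt "1 0 0.064 0 0 0 0" --pt "1 0 0.074 0 0 0 0" --pt "1 0 0.084 0 0 0 0" --pt "1 0 0.091 0 0 0 0" --pt "1 0 0.095 0 0 0 0"

```text
clock: 14.57
position: [0.5058, -0.0864, 0.0521]
ee_rot: [-0.085, 1.569, 0.083]
force: [1.1, -6.9, 6.9]
width: 0.539
```

Run:
```python
from edge import *
r,q,s=tool();print(q,s["force"],s["ft_torque"],s["width"]*92);d=snap("wrist","m");edge(d,"m");print(np.degrees(np.arctan2(*r.as_matrix()[[1,0],2])), r.as_matrix()[2])
q0=np.array([.5210,-.2294,.0521]);a=np.radians(6.05);e=np.array([-np.sin(a),np.cos(a),0]);print("moved",(q-q0)@e,"lat",(q-q0)@[np.cos(a),np.sin(a),0])
```

```text
[ 0.50576004 -0.08636076  0.0521297 ] [ 1.10071404 -6.93549699  6.85686852] [-1.42545667 -0.13239512  0.05649136] 49.58429106116166
m rest_edge mid [502.4  20.4] edge heading 5.98 side headings [np.float64(6.0), np.float64(5.92)] width [-447.8, -555.6] n 14
  red mid [495.9   0.5] heading 5.82 gap red->edge along rest 19.1 lateral (board off rest centre, +ey) 8.6
6.121186400559726 [-9.99999151e-01 -1.15431763e-03  6.04399078e-04]
moved 0.14384878798313142 lat -7.927158377888342e-05
```

View pics/wrist_m.png

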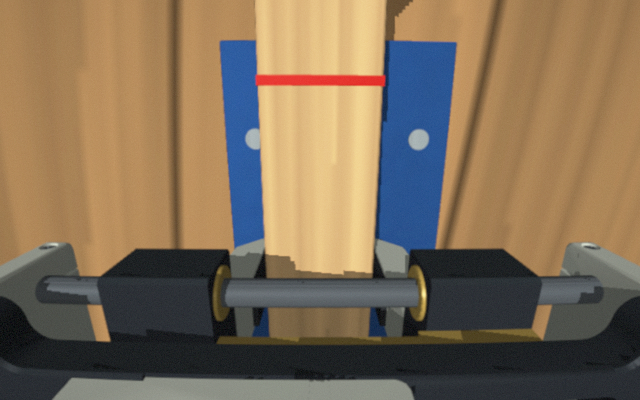

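The rest's edge (row 42) and the red line (row 80) are both in view, with 19.1 mm to go.

>>> step_arm --pt "1 0 0.003 0 0 0 0" --pt "1 0 0.007 0 0 0 0" --pt "1 0 0.012 0 0 0 0" --pt "1 0 0.016 0 0 0 0" --pt "1 0 0.019 0 0 0 0" --pt "1 0 0.02 0 0 0 0" --pt "1 0 0.02 0 0 0 0" --pt "1 0 0.02 0 0 0 0" --pt "1 0 0.02 0 0 0 0"

```text
clock: 15.37
position: [0.5041, -0.0709, 0.0521]
ee_rot: [-0.084, 1.568, 0.083]
force: [0.9, -4.9, 7.6]
width: 0.543
```

```bash
cat > chk.py <<'E'
from edge import *
import sys
t=sys.argv[1]
r,q,s=tool();print(q,s["force"],s["ft_torque"],s["width"]*92,s["clock"]);d=snap("wrist",t);edge(d,t);print(np.degrees(np.arctan2(*r.as_matrix()[[1,0],2])), r.as_matrix()[2])
q0=np.array([.5210,-.2294,.0521]);a=np.radians(6.05);e=np.array([-np.sin(a),np.cos(a),0]);print("moved",(q-q0)@e,"lat",(q-q0)@[np.cos(a),np.sin(a),0])
E
python3 chk.py n
```

```text
[ 0.50411382 -0.07088478  0.05211332] [ 0.91360336 -4.89775755  7.62027045] [-0.99876807 -0.05489637  0.07823429] 49.9275187763298 15.3667
n rest_edge mid [502.4  20.5] edge heading 6.14 side headings [np.float64(6.0), np.float64(5.96)] width [-447.8, -555.5] n 14
  red mid [494.3  16. ] heading 5.77 gap red->edge along rest 3.6 lateral (board off rest centre, +ey) 8.5
6.089463447938398 [-9.99999306e-01 -9.86567139e-04  6.44140852e-04]
moved 0.15941208200045828 lat -8.521129977208386e-05
```

>>> step_arm --pt "1 0 0.001 0 0 0 0" --pt "1 0 0.0025 0 0 0 0" --pt "1 0 0.004 0 0 0 0" --pt "1 0 0.0045 0 0 0 0" --pt "1 0 0.0045 0 0 0 0" --pt "1 0 0.0045 0 0 0 0" --newtons 55

```text
clock: 15.92
position: [0.5038, -0.0677, 0.0521]
ee_rot: [-0.084, 1.568, 0.082]
force: [-0.4, -5.7, 8.2]
width: 0.539
```

```bash
python3 chk.py o
python3 - <<'E'
from edge import *
d=load("wrist_o.npz");e=snap("scene","o");t=snap("top","o");edge(t,"top")
cv2.imwrite("pics/o2.png",np.vstack([cv2.resize(d["pixels"][0:130,170:500,::-1],(790,300),interpolation=cv2.INTER_CUBIC),np.hstack([cv2.resize(e["pixels"][110:260,200:400,::-1],(395,296),interpolation=cv2.INTER_CUBIC),cv2.resize(t["pixels"][130:280,220:420,::-1],(395,296),interpolation=cv2.INTER_CUBIC)])]))
E
```

```text
[ 0.50379202 -0.06770398  0.05214975] [-0.44850901 -5.67707652  8.21014985] [-1.23592011 -0.08685191  0.01818124] 49.57062083521843 15.9167
o rest_edge mid [502.5  20.5] edge heading 6.01 side headings [np.float64(5.97), np.float64(5.94)] width [-447.9, -555.6] n 14
  red mid [494.   19.2] heading 5.75 gap red->edge along rest 0.4 lateral (board off rest centre, +ey) 8.5
6.068361257667336 [-9.99998769e-01 -1.41144010e-03  6.85909555e-04]
moved 0.16260908153100367 lat -6.997135934704024e-05
top rest_edge mid [ 524.6 -202. ] edge heading 16.51 side headings [np.float64(5.5), np.float64(6.32)] width [-447.7, -551.8] n 15
  red mid [488.7  18.6] heading 6.06 gap red->edge along rest -223.2 lateral (board off rest centre, +ey) 11.9
```

View pics/o2.png

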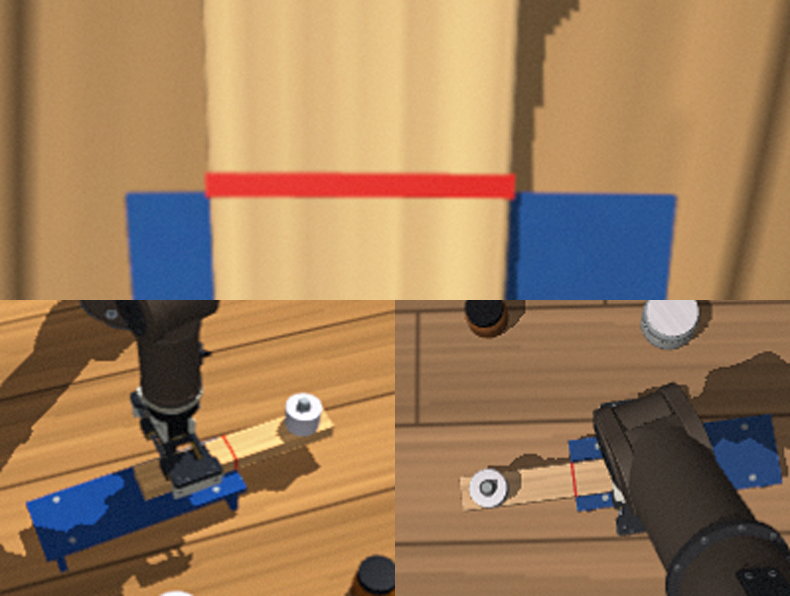

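The red line (crop row 185) lies over the edge (row 193); the wrist measurement gives a 0.4 mm gap at board height. I'll check level and the bystanders, then hand in if the hold is stable.

>>> step_arm --pt "1 0 0.0005 0 0 0 0" --pt "1 0 0.0005 0 0 0 0" --pt "1 0 0.0005 0 0 0 0" --pt "1 0 0.0005 0 0 0 0" --pt "1 0 0.0005 0 0 0 0" --pt "1 0 0.0005 0 0 0 0"

```text
clock: 16.57
position: [0.5037, -0.0675, 0.0521]
ee_rot: [-0.084, 1.569, 0.082]
force: [-0.2, -6.3, 6.9]
width: 0.537
```

```bash
python3 chk.py p
python3 - <<'E'
from edge import *
e=snap("scene","p");t=snap("top","p");a=np.radians(6.05);ex=np.array([-np.sin(a),np.cos(a)]);ey=np.array([np.cos(a),np.sin(a)])
for n,d in (("scene",e),("top",t),("wrist",load("wrist_p.npz"))):
    C=cloud(d);x=(C[...,:2]-[.494,.0195])@ex*1000;y=(C[...,:2]-[.494,.0195])@ey*1000;z=C[...,2]*1000
    for lo,hi in ((-50,-10),(5,45),(45,80),(85,95),(150,160)):
        m=(x>lo)&(x<hi)&(abs(y)<18)&(z>55)&(z<95)
        if m.sum()>10: print(n,(lo,hi),"board top z",np.median(z[m]).round(1),m.sum())
    m=(np.hypot(x-125,y)<24)&(np.hypot(x-125,y)>15)&(z>100)&(z<125)
    if m.sum()>10:
        A=np.c_[x[m]-125,y[m],np.ones(m.sum())];print(n,"sleeve top z, slopes deg",np.linalg.lstsq(A,z[m],rcond=None)[0]*[57.3,57.3,1])
b=load("top0.npz")
for nm,(u,v) in dict(tin=(360,138),jar=(265,135),wrench=(453,259),pink=(184,187),black=(172,215)).items():
    p=t["pixels"][v-15:v+15,u-20:u+20].astype(int)-b["pixels"][v-15:v+15,u-20:u+20];print(nm,np.abs(p).mean().round(1))
E
```

```text
[ 0.50371522 -0.06745189  0.05210779] [-0.22322012 -6.29277888  6.9473288 ] [-1.35531806 -0.1122322   0.06667419] 49.440592505662906 16.5667
p rest_edge mid [502.3  20.6] edge heading 6.08 side headings [np.float64(6.03), np.float64(6.11)] width [-447.8, -555.4] n 14
  red mid [493.9  19.4] heading 5.74 gap red->edge along rest 0.3 lateral (board off rest centre, +ey) 8.5
6.05971010315373 [-9.99998697e-01 -1.51410469e-03  5.59750356e-04]
moved 0.1628678619279965 lat -0.00011977448510714847
scene (-50, -10) board top z 76.0 59
scene (5, 45) board top z 75.3 111
scene (45, 80) board top z 75.7 105
scene (85, 95) board top z 75.2 29
scene (150, 160) board top z 77.1 13
scene sleeve top z, slopes deg [ -0.46165727   0.32732973 115.55572977]
top (-50, -10) board top z 77.0 161
top (5, 45) board top z 76.9 161
top (45, 80) board top z 76.8 146
top (85, 95) board top z 76.8 40
top (150, 160) board top z 77.3 20
top sleeve top z, slopes deg [  0.4112065   -0.22415247 116.89148484]
wrist (-50, -10) board top z 75.2 8293
wrist (5, 45) board top z 75.3 6300
tin 13.0
jar 7.9
wrench 37.7
pink 10.1
black 9.2
```

Level and straight. The wrench patch differs from the start image, probably because of the arm's shadow, so I'll look.

View pics/top_p.png

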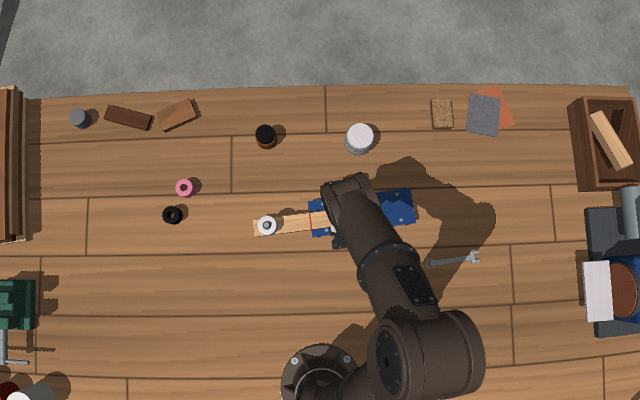

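The wrench is still at (453,259), only shaded by the arm. The tin (360,138), jar (265,135) and both look-alikes are unmoved. The sleeve is on the pin at (266,226) and the red line is at the rest's edge (310,222). I'm handing it in.

```bash
python3 -c "
from cell import arm,status
print(arm.sign_off()); s=status.observe(); print(s['clock'],s['position'],s['force'],s['width'])"
```

```text
the job is handed in; nothing more can be done
None
the job is handed in; nothing more can be done
```

I put the aluminium sleeve over the pin and down onto the wood while the board was still back on its rest. Then I gripped the board 87 mm behind the red line and slid it about 163 mm along the rest, and I handed in at about 16.7 s still holding it.

**Sleeve:** It met the wood at 14.6 N. Its top face read 115 to 117 mm above the bench (116 expected), and the pin shows in the bore.

**Red line:** The last wrist view put it 0.3 mm short of the rest's outer edge. The top view's starting gap, about 1 mm smaller, would put it about 1 mm past instead. The top view could not confirm the final position because the arm blocked its view of the rest. Both figures are within the 2 mm calibration.

**Board:** It is level within about 1 mm along its length in all three views. By its red line it is straight on the rest to about 0.3°. It still sits about 8.5 mm off the rest's centre line, as it started. The grip is set to 55 N, with about 7 N pressing it down on the rest.

**Bystanders:** The tin, jar, wrench and the black and pink look-alikes are where they were. The wrench area looked different from the start picture, but that was only the arm's shadow.

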